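Lock the staple cassettes and put them away

TASK

Get the staple cassettes on the desk ready for storage: push the red catch at each end of every cassette fully home on the brass tongue of the bracket, turning the cassette end for end between the two pushes. Then lay all the cassettes flat, right way up and side by side on the floor of the drawer, and shut the drawer fully. Leave the other things on the desk where they are.

Things in the scene. Friction and masses are not known exactly. Their poses are not given: they have to be found in the camera images.
- green: lime-green plastic staple cassette, loose, 110 long (its x) x 44 wide (its y) x 26 high (its z), about 140 g; origin: centre of its underside; may be absent. Each end has a slot 13 wide, 16 deep and open at top, bottom and end, on the centre line, with a red catch in it; take the cassette across its 44 mm width
- green_catch_a (a joint): red catch (11 wide, 20 high) in the slot at the +x end of the green cassette, in m: 0 = out, its face 2 mm inside the end of the cassette; 0.010 = fully home, its face 12 mm inside. It is stiff (about 5 N), stays where it is left, and is too narrow and deep for the fingers: a blade goes in along the slot
- green_catch_b (a joint): red catch (11 wide, 20 high) in the slot at the -x end of the green cassette, in m: 0 = out, its face 2 mm inside the end of the cassette; 0.010 = fully home, its face 12 mm inside. It is stiff (about 5 N), stays where it is left, and is too narrow and deep for the fingers: a blade goes in along the slot
- blue: sky-blue plastic staple cassette, loose, 110 long (its x) x 44 wide (its y) x 26 high (its z), about 140 g; origin: centre of its underside; may be absent. Each end has a slot 13 wide, 16 deep and open at top, bottom and end, on the centre line, with a red catch in it; take the cassette across its 44 mm width
- blue_catch_a (a joint): red catch (11 wide, 20 high) in the slot at the +x end of the blue cassette, in m: 0 = out, its face 2 mm inside the end of the cassette; 0.010 = fully home, its face 12 mm inside. It is stiff (about 5 N), stays where it is left, and is too narrow and deep for the fingers: a blade goes in along the slot
- blue_catch_b (a joint): red catch (11 wide, 20 high) in the slot at the -x end of the blue cassette, in m: 0 = out, its face 2 mm inside the end of the cassette; 0.010 = fully home, its face 12 mm inside. It is stiff (about 5 N), stays where it is left, and is too narrow and deep for the fingers: a blade goes in along the slot
- pink: pink plastic staple cassette, loose, 110 long (its x) x 44 wide (its y) x 26 high (its z), about 140 g; origin: centre of its underside; may be absent. Each end has a slot 13 wide, 16 deep and open at top, bottom and end, on the centre line, with a red catch in it; take the cassette across its 44 mm width
- pink_catch_a (a joint): red catch (11 wide, 20 high) in the slot at the +x end of the pink cassette, in m: 0 = out, its face 2 mm inside the end of the cassette; 0.010 = fully home, its face 12 mm inside. It is stiff (about 5 N), stays where it is left, and is too narrow and deep for the fingers: a blade goes in along the slot
- pink_catch_b (a joint): red catch (11 wide, 20 high) in the slot at the -x end of the pink cassette, in m: 0 = out, its face 2 mm inside the end of the cassette; 0.010 = fully home, its face 12 mm inside. It is stiff (about 5 N), stays where it is left, and is too narrow and deep for the fingers: a blade goes in along the slot
- bracket: bent steel setting bracket fixed to the desk: green base plate 6 thick, from x = -75 to +35 mm and 80 wide (y), an upright plate 60 wide and 62 high with its near face at x = +20 mm, and a brass tongue standing out of that face towards the bracket's -x. Origin: on the desk, on the centre line, 2 mm behind (-x of) the tongue's end; a cassette is pushed onto the tongue along the bracket's +x
- tongue_tip (a point): middle of the free end of the brass tongue, 34 mm above the desk; the tongue is 18 long, 5 wide and 14 high (27 to 41 mm above the desk)
- unit: low grey drawer unit fixed to the desk, 250 deep (x) x 300 wide (y) x 85 high, origin under its centre; its one white-fronted drawer opens towards its -x
- unit_drawer0 (a joint): how far the drawer is out, m: 0 = shut, 0.173 = fully out; slides with about 1 N and stays where left
- unit_drawer0_handle (a point): middle of the drawer's steel bar handle: 11 mm thick, 120 long along the unit's y, 35 mm clear in front of the drawer front, 47 mm above the desk; moves with the drawer
- drawer_floor (a point): centre of the drawer's inner floor, 22 mm above the desk, axes as the unit's; moves with the drawer. Inside it is 205 (x, from -102 to +102 mm) x 258 (y, +-129 mm); its walls rise 41 mm above the floor. With the drawer fully out, the part from x = -102 to +65 mm is open above; the rest stays under the unit's top
- eraser: white eraser 50 x 24 x 14 mm, loose, a bystander to be left where it is; origin: centre of its underside
- binder_clip: black binder clip, 41 x 20 x 16 (mm) with wire handles, loose, a bystander to be left where it is; origin: centre of its underside
- sharpener: yellow pencil sharpener 26 x 16 x 13 mm, loose, a bystander to be left where it is; origin: centre of its underside
- stapler: pink stapler 140 x 34 x 49 mm, loose, a bystander to be left where it is; origin: centre of its underside
- scissors: scissors with red handles, 150 mm long, loose, a bystander to be left where it is; origin: centre of its underside
Mind the look-alikes: they are no part of the job. Of the things that look like the green, the larger one is meant.

How it is judged (in metres and radians):
On the way:
1. both catches of every cassette are home (at least 8 of their 10 mm) (value of joint each of green_catch_a, green_catch_b, blue_catch_a, blue_catch_b, pink_catch_a, pink_catch_b above 0.008 m), for 0.2 s.
At the end, for the whole second after the job is handed in: every cassette on the desk at the start has both catches pushed in at least 8 mm of 10, lies flat (within 0.15 rad) right way up and at rest on the drawer's floor, not on another cassette (underside within 10 mm of the floor), and the drawer is shut to within 6 mm (all of step 1 and x of green in the frame of drawer_floor between -0.1 and 0.1 m and y of green in the frame of drawer_floor between -0.125 and 0.125 m and z of green in the frame of drawer_floor between -0.005 and 0.01 m and angle between each of green, blue, pink's own z axis and vertical below 0.15 rad and linear speed of each of green, blue, pink below 0.02 m/s and x of blue in the frame of drawer_floor between -0.1 and 0.1 m and y of blue in the frame of drawer_floor between -0.125 and 0.125 m and z of blue in the frame of drawer_floor between -0.005 and 0.01 m and x of pink in the frame of drawer_floor between -0.1 and 0.1 m and y of pink in the frame of drawer_floor between -0.125 and 0.125 m and z of pink in the frame of drawer_floor between -0.005 and 0.01 m and value of joint unit_drawer0 below 0.006 m); the robot touches nothing.
It fails at once if the eraser is shifted by more than 3 cm (distance of eraser from where it was at the start of the episode above 0.03 m).
It fails at once if the binder clip is shifted by more than 3 cm (distance of binder_clip from where it was at the start of the episode above 0.03 m).
It fails at once if the sharpener is shifted by more than 3 cm (distance of sharpener from where it was at the start of the episode above 0.03 m).
It fails at once if the stapler is shifted by more than 3 cm (distance of stapler from where it was at the start of the episode above 0.03 m).
It fails at once if the scissors is shifted by more than 3 cm (distance of scissors from where it was at the start of the episode above 0.03 m).
Of green, blue, pink only 2 to 3 are there at a start; the rules pass over those that are not, and their reading is None.
At some moment in a run one of green, blue, pink may be knocked a few centimetres aside while the robot is not near it.
Once in a run the grip may slacken for a moment while it holds something.
It also fails if it takes over 210 s, if anything falls off the work surface, if the arm or the gripper's body presses on something with over 40 N, if the wrist force passes 120 N, or if a joint passes its speed limit or range.

ROBOT

A 7-joint arm with a two-finger parallel gripper is mounted at the origin on the work surface. World frame = base frame: x ahead of the robot, y to its left, z up, the work surface at z = 0. Lengths are in mm, angles in rad, forces in N, time in s.
With the tool pointing down it reaches from about 350 to 900 mm from the base axis. Payload 7.2 kg.
Tool frame: the origin (TCP) lies midway between the tips of the shut fingers; the grasp point (between the pads) lies 19 mm behind it; z points along the fingers, y is the line along which they close (so a half turn about z gives the same grasp; the last joint's range is limited). The gripper opens to 88 mm and grips with 3 to 60 N. Pads are 20 mm wide; open, the fingers measure 115 mm over their backs; the gripper's body (75 mm by 178 mm) begins 61 mm behind the grasp point.
Start: joints at [1.149, 0.411, -0.013, 1.596, 0.006, 1.134, -0.082], TCP at [216.529, -586.297, 222.653] pointing down, gripper open.
Joint ranges: [-2.95, 2.95], [-0.29, 1.99], [-1.47, 1.44], [0.14, 2.54], [-1.03, 4.17], [0.13, 1.85], [-2.86, 2.86]. Speed limits (rad/s): [2.39, 2.39, 3.01, 3.01, 3.14, 3.14, 3.14].

INTERFACE

Orientations are given as a unit quaternion [x, y, z, w].
In Python, from cell import sense, camera, camera_info, job_done, silhouettes, mark_of gives the robot as it stands.
- The arm moves only by the shell command python3 -m jog 'ROWS' [FORCE]. ROWS is JSON, a list of rows, each a list of 7 numbers: the shift along the world's x, y, z in m, then the turn, a rotation vector about the world's x, y, z in degrees, then the closure, from -1 (fully open) to 1 (shut). In form: [[x, y, z, ax, ay, az, jaw], ...]. A call has 1 to 5 rows; each row is the pose to reach, as a shift and turn from the pose commanded when the call began; what a row does not reach only later rows make up. A row lasts 1/8 s, in which the tool goes at most 62.5 mm and 10.7 degrees, less where a joint would pass 70% of its speed; a pose out of reach is approached as far as the arm can. A call with a gripper value outside its range is refused whole. The fingers move at their own pace and stop on an object; FORCE is the grip in N (left out, the last holds). Time passes only in rows, so rows that repeat a pose let the fingers close. It gives the time, the measured TCP pose, the force, the opening and the grip force at its end, in the units of the state.
- sense(): the state, without advancing time (a new reading comes with each control period).
- camera(name): name is "side" or "top" or "wrist"; returns the picture (420x560x3 uint8, blue, green, red); there is no depth.
- camera_info(name): a dict with "vertical_fov" (degrees; the focal length in pixels is half the picture's height over the tangent of half this angle, whatever the lens; pixels are square), "cx", "cy" (the principal point, pixels), "rvec" (rotation vector, rad) and "tvec" (3), from world to camera coordinates, as OpenCV has them. Camera axes: x right, y down, z forward; pixel columns grow to the right and rows downward; lengths in mm; the calibration is good to about 2 mm. A picture is of the moment at which its call begins: read the wrist's pose just before it. camera_info takes no time and is no camera call; for the wrist camera it gives the pose at the moment of the call.
- job_done(): hands the job in; it is judged then, once.
Trained networks look in the newest picture that a camera, given by its name, has taken for a name from the list of things; names that differ only in an ending like _2 or _b are one class to them, and where a whole thing is asked for, a point or a joint stands for the part that bears it (a point fixed in the world has none). Each returns a list of dicts, best first, with "score" (0 to 1); they miss things now and then, are a little off and sometimes report something else, mostly with a low value. They report only what shows in the picture. A call takes as long as a camera call. They do not tell look-alikes from the thing itself.
- silhouettes(camera, target): "region" (420x560 bool, what is visible of it) and "rect" ([left, top, right, bottom] in pixels, round what is visible of it).
- mark_of(camera, target): "xy" ([column, row] in pixels: a listed point, or the origin of a listed thing).
The state is a dict: "clock": time; "joint_pos": joint angles; "dq": joint speeds; "joint_torque": joint torques, N m; "tcp_pos": TCP position; "tcp_rot": TCP orientation; "contact_force": force on the tool from outside, world axes, zero at the start; "wrist_torque": the same for the moment, N m; "gripper_width": opening from 0.0 (shut) to 1.0 (fully open); "gripper_force": force on a finger pad.
Only numpy, scipy, OpenCV 4.12 (cv2) and the standard library are available. Lean on these libraries where they do the work, as an engineer would, in place of code of your own. Each camera call takes 0.05 s, during which the arm holds its last target. There are 200 camera calls.

## Working session

There is one attempt and no reset: what is moved stays moved. The work goes in short steps, Python scripts to look and compute and a shell command to move; the robot and the scene stay as the last step left them, time stands still between calls to the robot, and variables do not carry over. Pictures are saved under pics/ and viewed, at most 14 in all, crops included, and the job is handed in when it is done.

```bash
mkdir -p pics; ls; python3 - <<'E'
from cell import *
import cv2,numpy as np
a=camera('top');b=camera('side')
cv2.imwrite('pics/t0.png',a);cv2.imwrite('pics/s0.png',b)
for n in('top','side','wrist'):print(n,camera_info(n))
s=sense();print(s)
E
```

```text
pics
top {'vertical_fov': 54.986319737021724, 'cx': 276.70096225944724, 'cy': 210.88386028104318, 'rvec': array([ 1.9609114 , -2.25698791,  0.24487235]), 'tvec': array([136.60940412, 531.14040117, 856.55946802])}
side {'vertical_fov': 57.72354025438933, 'cx': 270.16980265662033, 'cy': 214.73489211449703, 'rvec': array([ 0.81217466, -2.4947343 ,  1.2155363 ]), 'tvec': array([516.90343519, 235.31829886, 658.22656219])}
wrist {'vertical_fov': 65.68407660407448, 'cx': 277.36417944937597, 'cy': 202.90443591827776, 'rvec': array([-2.39408509,  1.66737417,  0.22501525]), 'tvec': array([-622.39010401,  -31.71136577,  390.13939972])}
{'clock': 0.1, 'joint_pos': array([ 1.14881553,  0.41179445, -0.01275457,  1.59693199,  0.00559513,
        1.13430854, -0.0821779 ]), 'dq': array([ 6.26886582e-04, -3.28237368e-04,  1.00904640e-03, -3.89438064e-03,
        1.78630918e-05, -6.46841802e-04,  2.76542031e-04]), 'joint_torque': array([ 4.76401794e-03, -5.89090061e+01,  6.44213464e-01, -2.91706860e+01,
       -5.39099774e-02,  1.44486365e-02,  9.13907934e-05]), 'tcp_pos': array([ 216.3644826 , -585.8786563 ,  221.92042352]), 'tcp_rot': array([ 9.84388090e-01,  1.76010211e-01, -1.61928627e-04, -6.84557613e-04]), 'contact_force': array([ 0.3040622 , -0.40106678,  0.18743749]), 'wrist_torque': array([ 0.03676027, -0.01059078,  0.02725357]), 'gripper_force': 0.0, 'gripper_width': 1.0014166679747494}
```

View pics/t0.png

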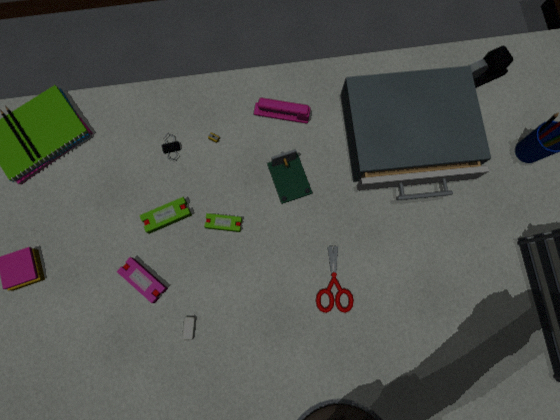

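View pics/s0.png

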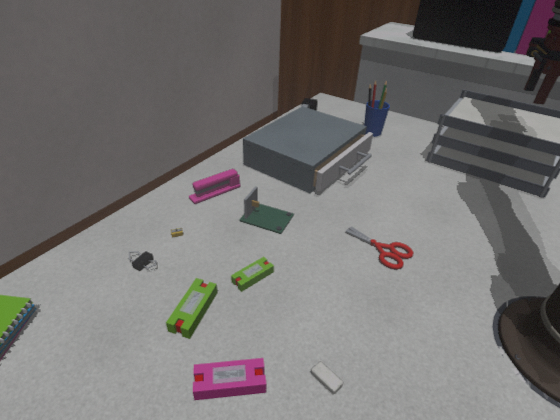

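Candidates in the top view:
- Green: large one at (165,214), small look-alike at (224,222), notebook at (45,130). I choose the large one.
- Pink: cassette at (142,280). The stapler at (283,110) and the note block at (20,268) are not it.
- Blue: none, only a pen cup at (540,140).

The bracket is at (290,177) and the unit's handle at (425,190).

```bash
cat > h.py <<'E'
from cell import *
import cv2,numpy as np
from scipy.optimize import minimize
from scipy.spatial.transform import Rotation as R
def K(i):
    f=210/np.tan(np.radians(i['vertical_fov']/2));return np.array([[f,0,i['cx']],[0,f,i['cy']],[0,0,1.]])
def proj(i,P): return cv2.projectPoints(np.float64(P).reshape(-1,1,3),i['rvec'],i['tvec'],K(i),None)[0].reshape(-1,2)
def plane(i,uv,z):
    Rm=cv2.Rodrigues(i['rvec'])[0];c=-Rm.T@i['tvec'];d=Rm.T@np.linalg.inv(K(i))@[uv[0],uv[1],1]
    return c+d*(z-c[2])/d[2]
def tri(ia,ua,ib,ub):
    P=[K(i)@np.c_[cv2.Rodrigues(i['rvec'])[0],i['tvec']] for i in(ia,ib)]
    X=cv2.triangulatePoints(*P,np.float64(ua).reshape(2,1),np.float64(ub).reshape(2,1)).ravel();return X[:3]/X[3]
CAS=[(-55,55,-22,22,0,26)]
BR=[(-75,35,-40,40,0,6),(20,23,-30,30,0,62)]
def corners(b): return np.array([(x,y,z) for x in b[:2] for y in b[2:4] for z in b[4:]],float)
def place(p,z,P):
    c,s=np.cos(p[2]),np.sin(p[2]);return P@np.array([[c,s,0],[-s,c,0],[0,0,1]])+[p[0],p[1],z]
def fit(obs,boxes,p0,z=0):
    "obs: list of (info,mask). returns pose x,y,yaw, mean IoU"
    S=8
    def cost(p,S=S):
        t=0
        for i,m in obs:
            r=np.zeros(m.shape,np.float32)
            y,x=np.where(m);x0,y0=x.min()-25,y.min()-25;w,h=x.max()+25-x0,y.max()+25-y0
            r=np.zeros((h*4,w*4),np.uint8)
            for b in boxes:
                q=cv2.convexHull(np.float32((proj(i,place(p,z,corners(b)))-[x0,y0]+.5)*4))
                cv2.fillConvexPoly(r,np.int32(q*16),255,shift=4)
            r=cv2.resize(r,(w,h),interpolation=cv2.INTER_AREA)/255.
            mm=np.zeros((h,w));ya,xa=max(y0,0),max(x0,0);yb,xb=min(y0+h,420),min(x0+w,560)
            mm[ya-y0:yb-y0,xa-x0:xb-x0]=m[ya:yb,xa:xb]
            t+=1-np.minimum(r,mm).sum()/np.maximum(r,mm).sum()
        return t/len(obs)
    best=None
    for dy in(0,.25,-.25):
        q=np.array([p0[0],p0[1],p0[2]+dy]);sim=np.array([q,q+[12,0,0],q+[0,12,0],q+[0,0,.15]])
        o=minimize(cost,q,method='Nelder-Mead',options=dict(initial_simplex=sim,xatol=.05,fatol=1e-4,maxiter=200))
        if best is None or o.fun<best.fun:best=o
    return best.x,1-best.fun
def near(l,uv):
    return min(l,key=lambda d:np.hypot(*(np.argwhere(d['region']).mean(0)[::-1]-uv))) if l else None
def col(img,lo,hi,uv):
    "largest colour blob near uv, holes filled"
    h=cv2.cvtColor(img,cv2.COLOR_BGR2HSV);m=cv2.inRange(h,lo,hi)
    n,l,st,c=cv2.connectedComponentsWithStats(m)
    k=min((k for k in range(1,n) if st[k,4]>60),key=lambda k:np.hypot(*(c[k]-uv)))
    cs=cv2.findContours(np.uint8(l==k),cv2.RETR_EXTERNAL,cv2.CHAIN_APPROX_NONE)[0]
    o=np.zeros_like(m);cv2.drawContours(o,[cv2.convexHull(np.vstack(cs))],-1,1,-1);return o>0
G=((35,80,40),(75,255,255));P=((140,80,40),(172,255,255))
E
python3 - <<'E'
from h import *
a=camera('top');b=camera('side');ia,ib=camera_info('top'),camera_info('side')
for n,c,ua,ub in(('green',G,(165,214),(192,307)),('pink',P,(142,280),(230,378))):
    ma,mb=col(a,*c,ua),col(b,*c,ub)
    x0=plane(ia,ua,13);
    rr=cv2.minAreaRect(np.float32([plane(ia,(u,v),26)[:2] for v,u in np.argwhere(ma)]))
    bx=cv2.boxPoints(rr);e=max((bx[1]-bx[0],bx[2]-bx[1]),key=np.linalg.norm)
    p0=[x0[0],x0[1],np.arctan2(e[1],e[0])]
    print(n,rr,ma.sum(),mb.sum())
    for o in([(ia,ma),(ib,mb)],[(ia,ma)],[(ib,mb)]):print('  ',fit(o,CAS,p0))
for t in('bracket','tongue_tip','unit','unit_drawer0_handle','drawer_floor'):
    A,B=mark_of('top',t),mark_of('side',t)
    print(t,[(x['xy'],x['score']) for x in A[:2]],[(x['xy'],x['score']) for x in B[:2]],tri(ia,A[0]['xy'],ib,B[0]['xy']) if A and B else '')
A,B=silhouettes('top','bracket'),silhouettes('side','bracket')
A,B=near(A,(290,177)),near(B,(265,212))
p0=np.r_[plane(ia,(290,177),0)[:2],0]
f=plane(ia,(285,158),30)-plane(ia,(296,195),3);p0[2]=np.arctan2(f[1],f[0])
for o in([(ia,A['region']),(ib,B['region'])],[(ia,A['region'])],[(ib,B['region'])]):print('br',fit(o,BR,p0))
A,B=silhouettes('top','unit'),silhouettes('side','unit')
A,B=near(A,(415,120)),near(B,(310,150));print(A['rect'],B['rect'])
for t,uv in(('eraser',(189,327)),('binder_clip',(171,147)),('sharpener',(214,138)),('stapler',(283,110)),('scissors',(334,290)),('unit',(415,120)),('small',(224,222))):print(t,plane(ia,uv,0).round())
for uv in((345,80),(475,68),(486,158),(361,174)):print(plane(ia,uv,85).round())
for uv in((397,198),(452,195)):print('h',plane(ia,uv,47).round())
E
```

```text
green ((581.0363159179688, 321.5119323730469), (48.20400619506836, 113.47926330566406), 16.314529418945312) 969 1683
   (array([582.33071319, 322.89394757,  -1.27778032]), np.float64(0.9255590645901501))
   (array([584.04621558, 324.06310883,  -1.29133185]), np.float64(0.9237048017563282))
   (array([581.47983704, 322.14276438,  -1.28544679]), np.float64(0.9736496234841308))
pink ((438.17633056640625, 387.07452392578125), (112.50308227539062, 46.770751953125), 42.32006072998047) 1033 2605
   (array([437.70105332, 388.61527419,   0.74130738]), np.float64(0.9432653505054951))
   (array([439.28118246, 390.83184585,   0.74052881]), np.float64(0.9333406689359708))
   (array([437.1520034 , 387.80127385,   0.73607614]), np.float64(0.9770071380825058))
bracket [([284.4, 173.0], 0.74)] [([259.7, 215.0], 0.71)] [646.73022976  27.82009798   9.13273933]
tongue_tip [([288.2, 167.1], 0.87)] [([259.8, 206.1], 0.8)] [654.3674692   17.68778331  26.67477192]
unit [([405.9, 137.0], 0.58)] [([308.1, 158.1], 0.95)] [ 699.18988723 -287.08370404    3.96017451]
unit_drawer0_handle [([421.3, 193.1], 0.73)] [([362.5, 165.9], 0.93)] [ 534.86155436 -280.0581706    43.34021851]
drawer_floor [] [([230.8, 380.5], 0.38)] 
br (array([6.54964118e+02, 2.13885756e+01, 2.00630931e-01]), np.float64(0.9313703708172008))
br (array([6.57991366e+02, 2.27972146e+01, 1.96819464e-01]), np.float64(0.9639755564638621))
br (array([6.54259561e+02, 2.01465472e+01, 1.93538350e-01]), np.float64(0.9506039567190578))
[342.5, 67.8, 491.1, 198.9] [244.4, 105.9, 373.3, 195.6]
eraser [318. 294.   0.]
binder_clip [756. 298.   0.]
sharpener [765. 189.   0.]
stapler [816.   7.   0.]
scissors [354. -46.   0.]
unit [ 742. -321.    0.]
small [548. 188.   0.]
[ 830. -142.   85.]
[ 818. -454.   85.]
[ 594. -424.   85.]
[ 596. -137.   85.]
h [ 539. -219.   47.]
h [ 528. -346.   47.]
```

```bash
python3 -m jog '[[0.06,0.04,-0.01,0,0,10,0.27],[0.11,0.09,-0.02,0,0,20,0.27],[0.16,0.13,-0.03,0,0,30,0.27],[0.2,0.17,-0.04,0,0,40,0.27],[0.24,0.21,-0.05,0,0,50,0.27]]' && python3 -m jog '[[0.04,0.05,0,0,0,10,0.27],[0.077,0.094,0,0,0,15,0.27],[0.077,0.094,0,0,0,15,0.27]]'; python3 - <<'E'
from h import *
a=camera('top');b=camera('side');w=camera('wrist');I={n:camera_info(n) for n in('top','side','wrist')}
cv2.imwrite('pics/w1.png',w)
s=sense();print(s['tcp_pos'],s['joint_pos'].round(2),R.from_quat(s['tcp_rot']).as_matrix()[:,1])
for n in I:
  for t in('unit_drawer0_handle',):
    for d in mark_of(n,t)[:2]:print(n,t,d['score'],d['xy'],plane(I[n],d['xy'],47).round(1))
E
```

```text
clock: 1.52
tcp_pos: [450.1, -382.7, 174.6]
tcp_rot: [0.816, 0.578, 0.0, 0.0]
contact_force: [0.4, -0.8, 0.2]
gripper_width: 0.472
gripper_force: 0.0
clock: 1.9
tcp_pos: [529.3, -284.3, 174.8]
tcp_rot: [0.733, 0.681, 0.002, -0.0]
contact_force: [-0.0, -1.1, 0.7]
gripper_width: 0.365
gripper_force: 0.0
[ 525.08244903 -291.03357407  174.4197707 ] [ 0.7   0.44 -0.37  1.69  0.18  1.04  0.18] [ 9.96477026e-01 -8.38637255e-02 -6.42044374e-04]
top unit_drawer0_handle 0.76 [422.9, 192.6] [ 543.  -280.5   47. ]
side unit_drawer0_handle 0.9 [364.4, 164.9] [ 521.2 -282.9   47. ]
```

View pics/w1.png

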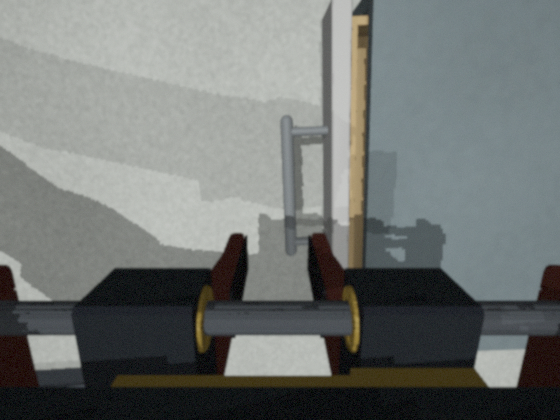

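Wrist view: the handle bar runs from (287,118) to (291,252) and the drawer front is at about x=330. The drawer is slightly open.

```bash
python3 - <<'E'
from h import *
i=camera_info('wrist')
for k in range(3):
    s=sense();print(s['clock'],s['tcp_pos'],s['dq'].round(3).max());
    camera('side')
for uv in((287,118),(291,252),(289,185)):print(plane(i,uv,47))
for uv in((325,150),(327,250)):print(plane(i,uv,60))
E
```

```text
2.2 [ 524.71450087 -291.70924638  174.5506812 ] 0.001
2.25 [ 524.83004832 -291.50519459  174.58182493] 0.001
2.3 [ 524.97007619 -291.24586452  174.62546496] 0.001
[ 538.24113322 -222.42628865   47.        ]
[ 532.39016014 -346.71029233   47.        ]
[ 535.47615738 -281.15878706   47.        ]
[ 567.71591168 -250.9851569    60.        ]
[ 565.23602306 -341.80244195   60.        ]
```

```bash
python3 -m jog '[[0.01,0.007,-0.03,0,0,1.5,0.27],[0.01,0.007,-0.08,0,0,1.5,0.27],[0.01,0.007,-0.12,0,0,1.5,0.27],[0.01,0.007,-0.146,0,0,1.5,0.27],[0.01,0.007,-0.146,0,0,1.5,1]]' 15 && python3 -m jog '[[0,0,0,0,0,0,1],[0,0,0,0,0,0,1],[0,0,0,0,0,0,1]]' && python3 -m jog '[[-0.02,0.001,0,0,0,0,1],[-0.05,0.003,0,0,0,0,1],[-0.08,0.005,0,0,0,0,1],[-0.11,0.006,0,0,0,0,1],[-0.14,0.008,0,0,0,0,1]]' && python3 -m jog '[[-0.01,0.001,0,0,0,0,1],[-0.02,0.001,0,0,0,0,1],[-0.025,0.001,0,0,0,0,1],[-0.025,0.001,0,0,0,0,1]]'
```

```text
clock: 2.98
tcp_pos: [534.1, -282.7, 26.7]
tcp_rot: [0.727, 0.687, -0.001, -0.002]
contact_force: [-0.4, -0.1, 0.9]
gripper_width: 0.286
gripper_force: 0.0
clock: 3.35
tcp_pos: [536.6, -283.6, 30.0]
tcp_rot: [0.727, 0.687, 0.0, 0.001]
contact_force: [0.6, -0.6, 5.2]
gripper_width: 0.121
gripper_force: 15.0
clock: 3.98
tcp_pos: [396.4, -278.1, 30.0]
tcp_rot: [0.727, 0.686, -0.0, 0.003]
contact_force: [1.3, -10.9, -0.7]
gripper_width: 0.122
gripper_force: 15.0
clock: 4.47
tcp_pos: [374.6, -277.1, 30.0]
tcp_rot: [0.727, 0.687, 0.001, 0.005]
contact_force: [8.8, -8.7, -9.6]
gripper_width: 0.12
gripper_force: 14.9
```

```bash
python3 -m jog '[[-0.004,-0.001,0,0,0,0,1],[-0.008,-0.001,0,0,0,0,1],[-0.008,-0.001,0,0,0,0,1]]' && python3 -m jog '[[0,0,0,0,0,0,0.2],[0,0,0,0,0,0,0.2],[0,0,0.05,0,0,0,0.2],[0,0,0.1,0,0,0,0.2],[0,0,0.16,0,0,0,0]]' && python3 -m jog '[[0,0.06,0.03,0,0,0,-1],[0,0.12,0.06,0,0,0,-1],[0,0.18,0.06,0,0,0,-1],[0,0.24,0.06,0,0,0,-1],[0,0.3,0.06,0,0,0,-1]]'; python3 - <<'E'
from h import *
a=camera('top');b=camera('side');I={n:camera_info(n) for n in('top','side','wrist')}
cv2.imwrite('pics/t2.png',a);cv2.imwrite('pics/s2.png',b)
for t in('unit_drawer0_handle','drawer_floor','unit'):
  A,B=mark_of('top',t),mark_of('side',t)
  print(t,A[:1],B[:1],tri(I['top'],A[0]['xy'],I['side'],B[0]['xy']) if A and B else '')
E
```

```text
clock: 4.85
tcp_pos: [374.6, -277.1, 31.1]
tcp_rot: [0.726, 0.688, 0.006, 0.01]
contact_force: [29.4, -4.8, -20.4]
gripper_width: 0.124
gripper_force: 15.0
clock: 5.48
tcp_pos: [362.0, -274.5, 190.1]
tcp_rot: [0.727, 0.687, -0.0, -0.001]
contact_force: [0.5, -0.2, -0.7]
gripper_width: 0.472
gripper_force: 0.0
clock: 6.1
tcp_pos: [362.2, 26.0, 249.2]
tcp_rot: [0.727, 0.687, 0.0, 0.001]
contact_force: [1.2, 0.6, -0.7]
gripper_width: 0.992
gripper_force: 0.0
unit_drawer0_handle [{'xy': [436.3, 265.0], 'score': 0.61}] [{'xy': [421.1, 181.9], 'score': 0.61}] [ 369.72048159 -269.22680963   60.93343946]
drawer_floor [{'xy': [419.9, 201.0], 'score': 0.85}] [{'xy': [359.3, 171.0], 'score': 0.75}] [ 529.03768101 -276.99463246   27.14138356]
unit [{'xy': [404.9, 134.9], 'score': 0.57}] [{'xy': [305.3, 157.4], 'score': 0.91}] [ 706.30042878 -285.26453778    4.19384262]
```

View pics/t2.png

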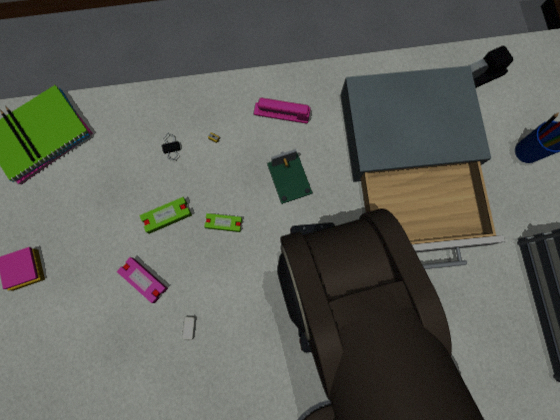

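The drawer is fully out, with the interior at about (430,200) and the handle at (437,258). Next is green, starting with a close crop from the wrist camera.

```bash
python3 -m jog '[[0.035,0.045,0,0,0,5,-1],[0.07,0.09,0,0,0,10,-1],[0.105,0.14,-0.01,0,0,15,-1],[0.14,0.185,-0.02,0,0,19.8,-1],[0.17,0.23,-0.03,0,0,19.8,-1]]' && python3 -m jog '[[0.025,0.035,-0.02,0,0,0,-1],[0.05,0.066,-0.035,0,0,0,-1],[0.05,0.066,-0.035,0,0,0,-1]]'; cat > look.py <<'E'
import sys
from h import *
n,c=sys.argv[1],{'green':G,'pink':P}[sys.argv[1]]
x,y,yaw=map(float,sys.argv[2:5]);z=float(sys.argv[5]) if len(sys.argv)>5 else 0
w=camera('wrist');i=camera_info('wrist');s=sense()
ty=R.from_quat(s['tcp_rot']).as_matrix()[:,1];print('tcp',s['tcp_pos'].round(1),'tooly deg',np.degrees(np.arctan2(ty[1],ty[0])).round(1),'q7',s['joint_pos'][6].round(2))
uv=proj(i,[[x,y,z+13]])[0];m=col(w,*c,uv);cv2.imwrite('pics/w_%s_%.0f.png'%(n,s['clock']*10),w)
p,q=fit([(i,m)],CAS,[x,y,yaw],z);print(n,p.round(3),np.degrees(p[2]).round(1),round(q,3),'px',uv.round(),m.sum())
E
python3 look.py green 582 322 -1.28; ls pics
```

```text
clock: 7.12
tcp_pos: [534.8, 253.8, 216.9]
tcp_rot: [0.599, 0.801, -0.001, -0.0]
contact_force: [0.5, -0.4, 0.8]
gripper_width: 1.0
gripper_force: 0.0
clock: 7.5
tcp_pos: [583.1, 320.7, 180.4]
tcp_rot: [0.598, 0.802, -0.001, -0.001]
contact_force: [-1.1, 0.1, -0.0]
gripper_width: 0.999
gripper_force: 0.0
tcp [582.8 319.7 181.5] tooly deg 16.5 q7 -0.66
green [580.333 321.703  -1.29 ] -73.9 0.969 px [278. 185.] 4976
s0.png
s2.png
t0.png
t2.png
w1.png
w_green_76.png
```

View pics/w_green_76.png

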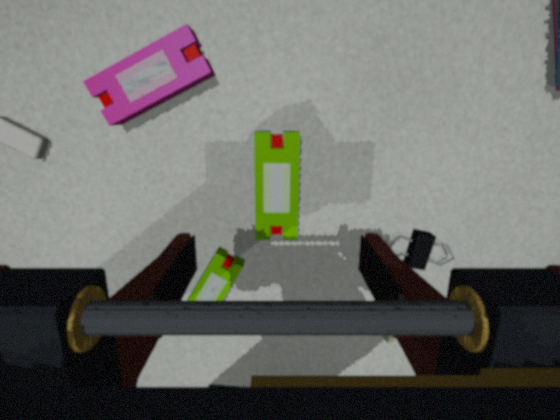

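Wrist view: the large green cassette is under the hand at (277,185), label up, catches out. The small look-alike is at (215,275) and pink at (150,75). Grasping green.

```bash
python3 -m jog '[[-0.001,0.001,-0.05,0,0,0,-1],[-0.002,0.0015,-0.1,0,0,0,-1],[-0.0025,0.0015,-0.15,0,0,0,-1],[-0.0025,0.0015,-0.176,0,0,0,-1],[-0.0025,0.0015,-0.176,0,0,0,-1]]' 30 && python3 -m jog '[[0,0,0,0,0,0,1],[0,0,0,0,0,0,1],[0,0,0,0,0,0,1],[0,0,0,0,0,0,1]]' && python3 -m jog '[[0,0,0.03,0,0,0,1],[0,0,0.08,0,0,0,1],[0,0,0.12,0,0,0,1],[0,0,0.12,0,0,0,1]]'; python3 - <<'E'
from h import *
s=sense();print(s['tcp_pos'],s['gripper_width']*88,s['joint_pos'].round(2),s['contact_force'])
E
```

```text
clock: 8.18
tcp_pos: [579.6, 318.9, 6.1]
tcp_rot: [0.599, 0.801, -0.002, -0.0]
contact_force: [0.0, -0.0, -0.1]
gripper_width: 0.997
gripper_force: 0.0
clock: 8.68
tcp_pos: [580.5, 321.8, 8.2]
tcp_rot: [0.598, 0.802, 0.0, 0.0]
contact_force: [0.4, 0.8, 0.2]
gripper_width: 0.583
gripper_force: 0.0
clock: 9.18
tcp_pos: [581.6, 323.3, 131.5]
tcp_rot: [0.598, 0.802, 0.003, 0.001]
contact_force: [0.3, 1.1, -0.4]
gripper_width: 0.126
gripper_force: 0.0
[581.63236489 323.2867625  131.49774921] 11.079006854048725 [-0.07  0.7  -0.8   1.55  0.54  1.12 -0.7 ] [ 0.31968605  1.13074957 -0.3887466 ]
```

Lifted before the fingers had closed. Reopening and re-measuring.

```bash
python3 -m jog '[[0,0,0.02,0,0,0,-1],[0,0,0.05,0,0,0,-1],[0,0,0.05,0,0,0,-1],[0,0,0.05,0,0,0,-1]]' | head -2; python3 look.py green 580 322 -1.29
```

```text
clock: 9.68
tcp_pos: [579.9, 321.3, 176.8]
tcp [579.8 321.1 176.4] tooly deg 16.6 q7 -0.67
green [577.806 322.309  -1.28 ] -73.4 0.978 px [278. 188.] 5051
```

```bash
python3 -m jog '[[-0.001,0.001,-0.05,0,0,0,-0.6],[-0.0015,0.001,-0.1,0,0,0,-0.5],[-0.0015,0.001,-0.15,0,0,0,-0.5],[-0.0015,0.001,-0.172,0,0,0,-0.5],[-0.0015,0.001,-0.172,0,0,0,-0.5]]' 30 && python3 -m jog '[[0,0,0,0,0,0,1],[0,0,0,0,0,0,1],[0,0,0,0,0,0,1],[0,0,0,0,0,0,1],[0,0,0,0,0,0,1]]' && python3 -m jog '[[0,0,0,0,0,0,1],[0,0,0,0,0,0,1],[0,0,0.02,0,0,0,1]]'; python3 - <<'E'
from h import *
s=sense();print(s['tcp_pos'],s['gripper_width']*88,s['joint_pos'].round(2),s['contact_force'])
E
```

```text
clock: 10.35
tcp_pos: [578.1, 322.6, 4.3]
tcp_rot: [0.598, 0.802, -0.001, -0.001]
contact_force: [-0.5, 0.3, 0.1]
gripper_width: 0.752
gripper_force: 0.0
clock: 10.98
tcp_pos: [579.2, 322.9, 6.7]
tcp_rot: [0.598, 0.802, 0.001, 0.0]
contact_force: [-1.2, -1.3, 6.2]
gripper_width: 0.497
gripper_force: 30.0
clock: 11.35
tcp_pos: [577.9, 321.8, 24.9]
tcp_rot: [0.598, 0.802, -0.001, -0.0]
contact_force: [0.6, 0.1, -1.6]
gripper_width: 0.495
gripper_force: 30.0
[577.88211571 321.83000188  24.8913071 ] 43.59048436384152 [-0.11  0.81 -0.73  1.62  0.63  0.96 -0.77] [ 0.61414336  0.0797925  -1.63548918]
```

```bash
python3 -m jog '[[0,0,0.05,0,0,0,1],[0,-0.02,0.1,0,0,-8,1],[0,-0.07,0.115,0,0,-18,1],[0,-0.12,0.115,0,0,-28,1],[0,-0.17,0.115,0,0,-38,1]]' && python3 -m jog '[[0,-0.05,0,0,0,-10,1],[0,-0.1,0,0,0,-20,1],[-0.005,-0.147,0,0,0,-30,1],[-0.005,-0.147,0,0,0,-40,1],[-0.005,-0.147,0,0,0,-50,1]]' && python3 -m jog '[[0,0,0,0,0,-7.3,1],[0,0,0,0,0,-7.3,1]]'; python3 - <<'E'
from h import *
w=camera('wrist');i=camera_info('wrist');s=sense();cv2.imwrite('pics/wbr.png',w)
print(s['tcp_pos'],s['gripper_width']*88,s['joint_pos'].round(2))
print(proj(i,[[657,22,34],[655,21,0]]))
for t in('tongue_tip','bracket'):
  for d in mark_of('wrist',t)[:2]:print(t,d,plane(i,d['xy'],34 if t[0]=='t' else 0))
E
```

```text
clock: 11.98
tcp_pos: [578.7, 151.3, 142.1]
tcp_rot: [0.828, 0.561, 0.001, 0.0]
contact_force: [0.5, -0.2, -1.6]
gripper_width: 0.499
gripper_force: 30.0
clock: 12.6
tcp_pos: [573.7, 5.0, 141.7]
tcp_rot: [0.987, 0.158, 0.0, -0.0]
contact_force: [-0.1, 0.8, -1.7]
gripper_width: 0.502
gripper_force: 30.0
clock: 12.85
tcp_pos: [573.8, 6.1, 141.5]
tcp_rot: [0.995, 0.099, 0.0, 0.0]
contact_force: [0.7, 0.6, -1.3]
gripper_width: 0.499
gripper_force: 30.0
[573.76954649   6.06510884 141.34848941] 43.676732542852164 [ 0.25  0.45 -0.45  1.79  0.23  0.96 -1.67]
[[280.70333615  97.02007775]
 [281.01079043 101.60808652]]
tongue_tip {'xy': [278.4, 99.7], 'score': 0.82} [654.66934459  23.37417527  34.        ]
bracket {'xy': [282.1, 101.3], 'score': 0.96} [655.44872496  20.1038275    0.        ]
```

View pics/wbr.png

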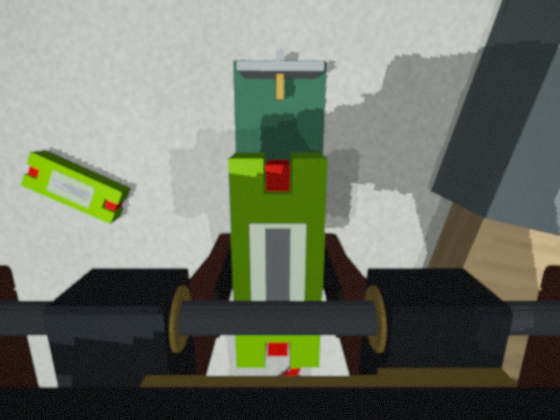

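The tongue is at (280,88) with its end at row 100, 1 mm to the right of the slot line (277,175). The alignment is good. Lowering and pushing.

```bash
python3 -m jog '[[0,-0.001,-0.04,0,0,0,1],[0,-0.001,-0.08,0,0,0,1],[0,-0.001,-0.115,0,0,0,1],[0,-0.001,-0.115,0,0,0,1]]' 45 && python3 -m jog '[[0.01,0.002,0,0,0,0,1],[0.0196,0.0039,0,0,0,0,1],[0.0245,0.0049,0,0,0,0,1],[0.0245,0.0049,0,0,0,0,1]]' && python3 -m jog '[[0.003,0.0006,0,0,0,0,1],[0.006,0.0012,0,0,0,0,1],[0.008,0.0016,0,0,0,0,1],[0.01,0.002,0,0,0,0,1]]' && python3 -m jog '[[0.002,0.0004,0,0,0,0,1],[0.004,0.0008,0,0,0,0,1],[0.004,0.0008,0,0,0,0,1]]'
```

```text
clock: 13.5
tcp_pos: [571.7, 4.7, 23.4]
tcp_rot: [0.995, 0.099, -0.003, -0.0]
contact_force: [-0.9, -0.6, -1.0]
gripper_width: 0.496
gripper_force: 45.0
clock: 14.0
tcp_pos: [599.0, 9.8, 26.1]
tcp_rot: [0.995, 0.098, 0.001, 0.0]
contact_force: [0.2, 0.1, -1.9]
gripper_width: 0.495
gripper_force: 45.0
clock: 14.5
tcp_pos: [607.4, 11.4, 25.3]
tcp_rot: [0.995, 0.098, -0.001, 0.0]
contact_force: [-4.5, -0.4, 1.4]
gripper_width: 0.495
gripper_force: 45.0
clock: 14.88
tcp_pos: [611.2, 12.1, 25.2]
tcp_rot: [0.995, 0.098, -0.001, 0.0]
contact_force: [-5.5, 0.4, 0.5]
gripper_width: 0.496
gripper_force: 45.0
```

```bash
python3 -m jog '[[0.002,0.0004,0,0,0,0,1],[0.003,0.0006,0,0,0,0,1],[0.003,0.0006,0,0,0,0,1]]' | sed -n 1,4p; python3 -m jog '[[0.002,0.0004,0,0,0,0,1],[0.003,0.0006,0,0,0,0,1],[0.003,0.0006,0,0,0,0,1]]'| sed -n 1,4p;  python3 -m jog '[[0.001,0.0002,0,0,0,0,1],[0.002,0.0004,0,0,0,0,1],[0.002,0.0004,0,0,0,0,1]]'| sed -n 1,4p
```

```text
clock: 15.25
tcp_pos: [614.6, 12.8, 25.3]
tcp_rot: [0.995, 0.098, -0.001, 0.0]
contact_force: [-4.5, -0.9, 0.1]
clock: 15.62
tcp_pos: [616.0, 13.1, 25.1]
tcp_rot: [0.995, 0.098, -0.002, 0.0]
contact_force: [-10.0, -1.6, 2.6]
clock: 16.0
tcp_pos: [616.1, 13.1, 24.6]
tcp_rot: [0.995, 0.098, -0.004, 0.001]
contact_force: [-15.1, -2.4, 5.3]
```

```bash
python3 -m jog '[[-0.02,-0.004,0,0,0,0,1],[-0.04,-0.008,0,0,0,0,1],[-0.05,-0.01,0,0,0,0,1],[-0.05,-0.01,0.06,0,0,0,1],[-0.05,-0.01,0.115,0,0,0,1]]' >/dev/null; python3 - <<'E'
from h import *
w=camera('wrist');s=sense();print(s['tcp_pos'])
cv2.imwrite('pics/wg1.png',cv2.resize(w[130:240,180:380],None,fx=2,fy=2))
E
for k in 1 2 3; do python3 -m jog '[[0,0,0,0,0,10,1],[0,0,0,0,0,20,1],[0,0,0,0,0,30,1],[0,0,0,0,0,40,1],[0,0,0,0,0,50,1]]' >/dev/null; done; python3 -m jog '[[0,0,0,0,0,10,1],[0,0,0,0,0,20,1],[0,0,0,0,0,30,1],[0,0,0,0,0,30,1]]'; python3 - <<'E'
from h import *
s=sense();print(s['tcp_pos'],s['joint_pos'].round(2),np.degrees(R.from_quat(s['tcp_rot']).as_rotvec()),R.from_quat(s['tcp_rot']).as_matrix().round(3))
E
```

```text
[574.94109952   5.04593121 149.95164463]
clock: 19.05
tcp_pos: [571.0, 4.1, 140.4]
tcp_rot: [-0.097, 0.995, 0.001, 0.0]
contact_force: [-0.0, 0.1, -1.8]
gripper_width: 0.499
gripper_force: 45.0
[570.97380731   4.06477974 140.43174041] [ 0.7   0.7  -1.17  1.77  0.71  1.16  1.08] [-1.74978716e+01  1.79091233e+02  1.29203013e-01] [[-0.981 -0.194  0.001]
 [-0.194  0.981  0.002]
 [-0.001  0.001 -1.   ]]
```

View pics/wg1.png

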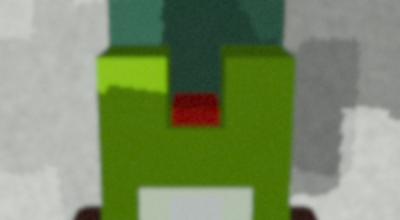

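The catch at the first end is fully home. Now the second end.

```bash
python3 -m jog '[[0,0,-0.04,0,0,0,1],[0,0,-0.08,0,0,0,1],[0,0,-0.115,0,0,0,1],[0,0,-0.115,0,0,0,1]]' >/dev/null; python3 -m jog '[[0.01,0.002,0,0,0,0,1],[0.0196,0.0039,0,0,0,0,1],[0.0295,0.0059,0,0,0,0,1],[0.0295,0.0059,0,0,0,0,1]]' && python3 -m jog '[[0.003,0.0006,0,0,0,0,1],[0.006,0.0012,0,0,0,0,1],[0.008,0.0016,0,0,0,0,1],[0.01,0.002,0,0,0,0,1]]' && for k in 1 2 3; do python3 -m jog '[[0.001,0.0002,0,0,0,0,1],[0.002,0.0004,0,0,0,0,1],[0.002,0.0004,0,0,0,0,1]]' | sed -n 1,4p; done
```

```text
clock: 20.05
tcp_pos: [600.9, 10.3, 26.1]
tcp_rot: [-0.098, 0.995, 0.0, 0.001]
contact_force: [-0.4, 0.7, -2.4]
gripper_width: 0.496
gripper_force: 45.0
clock: 20.55
tcp_pos: [608.7, 11.6, 25.3]
tcp_rot: [-0.098, 0.995, -0.0, -0.001]
contact_force: [-5.1, -1.9, 0.9]
gripper_width: 0.496
gripper_force: 45.0
clock: 20.92
tcp_pos: [611.1, 12.1, 25.3]
tcp_rot: [-0.098, 0.995, -0.0, -0.001]
contact_force: [-5.0, -0.1, 0.3]
clock: 21.3
tcp_pos: [611.9, 12.3, 25.2]
tcp_rot: [-0.098, 0.995, -0.0, -0.002]
contact_force: [-8.8, -1.7, 3.0]
clock: 21.68
tcp_pos: [612.0, 12.3, 24.9]
tcp_rot: [-0.098, 0.995, -0.001, -0.004]
contact_force: [-15.6, -3.5, 7.5]
```

```bash
python3 -m jog '[[-0.02,-0.004,0,0,0,0,1],[-0.04,-0.008,0,0,0,0,1],[-0.05,-0.01,0,0,0,0,1],[-0.05,-0.01,0.06,0,0,0,1],[-0.05,-0.01,0.12,0,0,0,1]]' >/dev/null; python3 -m jog '[[-0.008,-0.05,0,0,0,-4,1],[-0.016,-0.1,0,0,0,-8,1],[-0.024,-0.15,0,0,0,-12,1],[-0.03,-0.2,0,0,0,-14,1],[-0.04,-0.25,0,0,0,-14,1]]' && python3 -m jog '[[-0.008,-0.04,0,0,0,0,1],[-0.016,-0.089,0,0,0,0,1],[-0.016,-0.089,0,0,0,0,1]]'; python3 - <<'E'
from h import *
w=camera('wrist');i=camera_info('wrist');s=sense();print(s['tcp_pos'],s['joint_pos'].round(2),R.from_quat(s['tcp_rot']).as_matrix().round(3)[:,1])
cv2.imwrite('pics/wd.png',w)
for d in mark_of('wrist','drawer_floor')[:2]:print(d,plane(i,d['xy'],22))
top=camera('top');it=camera_info('top')
for d in mark_of('top','drawer_floor')[:2]:print(d,plane(it,d['xy'],22))
E
```

```text
clock: 22.92
tcp_pos: [526.4, -248.8, 146.1]
tcp_rot: [0.024, 1.0, -0.0, 0.001]
contact_force: [0.7, 0.9, -1.0]
gripper_width: 0.496
gripper_force: 45.0
clock: 23.3
tcp_pos: [508.7, -341.4, 145.0]
tcp_rot: [0.028, 1.0, -0.001, 0.0]
contact_force: [-0.1, -0.5, -0.9]
gripper_width: 0.497
gripper_force: 45.0
[ 509.55404616 -338.16577005  145.32792558] [ 1.23  0.73 -1.12  1.67  0.7   1.2   1.46] [0.052 0.999 0.   ]
{'xy': [342.9, 218.8], 'score': 0.92} [ 533.16463457 -277.45638246   22.        ]
{'xy': [421.9, 200.1], 'score': 0.56} [ 530.60612446 -284.40615624   22.        ]
```

View pics/wd.png

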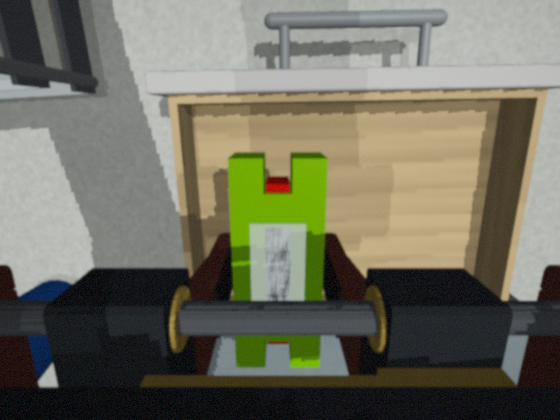

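Both of green's catches are home: red sits deep at (278,185) and (280,343). The drawer floor is clear, so I'll place green.

```bash
python3 -m jog '[[-0.002,0,-0.04,0,0,0,1],[-0.002,0,-0.08,0,0,0,1],[-0.002,0,-0.105,0,0,0,1],[-0.002,0,-0.113,0,0,0,1],[-0.002,0,-0.116,0,0,0,1]]' && python3 -m jog '[[0,0,-0.001,0,0,0,1],[0,0,-0.001,0,0,0,-0.3],[0,0,-0.001,0,0,0,-0.3],[0,0,-0.001,0,0,0,-0.3],[0,0,-0.001,0,0,0,-0.3]]' && python3 -m jog '[[0,0,0.03,0,0,0,-0.3],[0,0,0.08,0,0,0,-0.4],[0,0,0.14,0,0,0,-1],[0,0,0.2,0,0,0,-1],[0,0,0.2,0,0,0,-1]]'; python3 look.py green 507 -338 -0.05 22; python3 - <<'E'
from h import *
a,b=camera('top'),camera('side');ia,ib=camera_info('top'),camera_info('side')
ua,ub=(142,280),(230,378);ma,mb=col(a,*P,ua),col(b,*P,ub)
print(fit([(ia,ma),(ib,mb)],CAS,[438,388.6,.74]))
E
```

```text
clock: 24.12
tcp_pos: [508.5, -335.6, 30.1]
tcp_rot: [0.023, 1.0, -0.0, 0.0]
contact_force: [-0.4, -0.2, -1.4]
gripper_width: 0.493
gripper_force: 45.0
clock: 24.75
tcp_pos: [507.8, -336.0, 28.7]
tcp_rot: [0.024, 1.0, -0.0, 0.0]
contact_force: [-0.1, 1.0, 0.2]
gripper_width: 0.65
gripper_force: 0.0
clock: 25.38
tcp_pos: [510.1, -336.0, 233.5]
tcp_rot: [0.024, 1.0, -0.002, 0.003]
contact_force: [0.2, -0.2, -0.3]
gripper_width: 0.981
gripper_force: 0.0
tcp [ 508.6 -336.1  230.6] tooly deg 87.3 q7 1.53
green [ 5.07799e+02 -3.34567e+02 -5.20000e-02] -3.0 0.964 px [274. 180.] 4185
(array([437.58889847, 388.34200864,   0.73879361]), np.float64(0.9453435194036066))
```

```bash
python3 -m jog '[[-0.005,0.05,0,0,0,5,-1],[-0.01,0.1,0,0,0,10,-1],[-0.015,0.155,0,0,0,15,-1],[-0.02,0.21,0,0,0,20,-1],[-0.025,0.265,0,0,0,25,-1]]' >/dev/null; python3 -m jog '[[-0.005,0.055,0,0,0,5,-1],[-0.01,0.11,0,0,0,10,-1],[-0.015,0.165,0,0,0,15,-1],[-0.02,0.22,0,0,0,20,-1],[-0.025,0.275,0,0,0,20,-1]]'; python3 -m jog '[[-0.005,0.05,-0.01,0,0,0,-1],[-0.01,0.1,-0.02,0,0,0,-1],[-0.015,0.15,-0.04,0,0,0,-1],[-0.02,0.184,-0.05,0,0,0,-1],[-0.02,0.184,-0.05,0,0,0,-1]]'; python3 look.py pink 437 388 0.737; ls pics
```

```text
clock: 26.78
tcp_pos: [456.9, 204.9, 226.8]
tcp_rot: [-0.361, 0.933, 0.0, -0.001]
contact_force: [0.7, -0.4, -0.1]
gripper_width: 1.001
gripper_force: 0.0
clock: 27.4
tcp_pos: [435.1, 389.9, 176.0]
tcp_rot: [-0.363, 0.932, 0.0, -0.002]
contact_force: [0.0, -0.3, 0.0]
gripper_width: 0.997
gripper_force: 0.0
tcp [436.2 388.4 176.6] tooly deg 132.4 q7 0.96
pink [438.488 387.19    0.741] 42.5 0.979 px [275. 187.] 5022
s0.png
s2.png
t0.png
t2.png
w1.png
w_green_254.png
w_green_76.png
w_green_97.png
w_pink_274.png
wbr.png
wd.png
wg1.png
```

```bash
python3 -m jog '[[0.002,-0.001,-0.05,0,0,0,-0.6],[0.002,-0.001,-0.1,0,0,0,-0.5],[0.002,-0.001,-0.15,0,0,0,-0.5],[0.002,-0.001,-0.172,0,0,0,-0.5],[0.002,-0.001,-0.172,0,0,0,-0.5]]' 30 && python3 -m jog '[[0,0,0,0,0,0,1],[0,0,0,0,0,0,1],[0,0,0,0,0,0,1],[0,0,0,0,0,0,1],[0,0,0,0,0,0,1]]' 45 && python3 -m jog '[[0,0,0,0,0,0,1],[0,0,0,0,0,0,1],[0,0,0.02,0,0,0,1]]'
```

```text
clock: 28.08
tcp_pos: [439.6, 385.8, 5.7]
tcp_rot: [-0.36, 0.933, -0.0, -0.001]
contact_force: [-0.2, 1.0, 0.3]
gripper_width: 0.75
gripper_force: 0.0
clock: 28.7
tcp_pos: [440.3, 387.9, 8.1]
tcp_rot: [-0.361, 0.933, 0.0, 0.001]
contact_force: [-0.7, -0.5, 7.5]
gripper_width: 0.498
gripper_force: 45.0
clock: 29.08
tcp_pos: [439.3, 386.3, 26.5]
tcp_rot: [-0.361, 0.933, -0.001, -0.001]
contact_force: [-0.1, -0.2, -1.2]
gripper_width: 0.498
gripper_force: 45.0
```

```bash
python3 -m jog '[[0,0,0.05,0,0,0,1],[0.01,-0.03,0.1,0,0,-6,1],[0.025,-0.08,0.115,0,0,-14,1],[0.043,-0.13,0.115,0,0,-22,1],[0.06,-0.18,0.115,0,0,-31,1]]' >/dev/null; python3 -m jog '[[0.017,-0.05,0,0,0,0,1],[0.035,-0.1,0,0,0,0,1],[0.055,-0.15,0,0,0,0,1],[0.072,-0.203,0,0,0,0,1],[0.072,-0.203,0,0,0,0,1]]'; python3 - <<'E'
from h import *
s=sense();M=R.from_quat(s['tcp_rot']).as_matrix();u=-M[:,0];p=s['tcp_pos'];d=(655.5-p[0])/u[0]
print(p,s['joint_pos'].round(2),np.degrees(np.arctan2(M[1,1],M[0,1])),'y at tongue',p[1]+d*u[1],d)
E
```

```text
clock: 30.32
tcp_pos: [572.7, -1.5, 141.8]
tcp_rot: [-0.094, 0.996, -0.001, -0.0]
contact_force: [-0.4, 0.8, -1.7]
gripper_width: 0.497
gripper_force: 45.0
[572.68441383  -1.54481689 141.81346738] [ 0.65  0.63 -1.04  1.77  0.61  1.1   1.16] 100.81195354873722 y at tongue 14.270918239237439 84.3122840400694
```

```bash
python3 -m jog '[[-0.002,0.0065,-0.04,0,0,0.4,1],[-0.002,0.0065,-0.08,0,0,0.4,1],[-0.002,0.0065,-0.115,0,0,0.4,1],[-0.002,0.0065,-0.115,0,0,0.4,1]]' >/dev/null; python3 - <<'E'
from h import *
for k in range(4):
    s=sense();M=R.from_quat(s['tcp_rot']).as_matrix();u=-M[:,0];p=s['tcp_pos'];d=(655.5-p[0])/u[0]
    print(p,'y at tongue',p[1]+d*u[1],d);camera('wrist')
E
```

```text
[567.86567434  11.47335742  25.45499811] y at tongue 29.726746823252235 89.51577684684105
[569.18113991  11.72670268  27.10270848] y at tongue 29.68801411100244 88.167811333267
[570.1243592   11.74823618  28.07376467] y at tongue 29.487508001752058 87.19913739419779
[570.65661904  11.52561969  28.51757098] y at tongue 29.119732145708063 86.64864665728658
```

```bash
python3 -m jog '[[0,-0.0075,-0.002,0,0,0,1],[0,-0.0075,-0.002,0,0,0,1],[0,-0.0075,-0.002,0,0,0,1],[0,-0.0075,-0.002,0,0,0,1]]' >/dev/null; python3 - <<'E'
from h import *
for k in range(4):
    s=sense();M=R.from_quat(s['tcp_rot']).as_matrix();u=-M[:,0];p=s['tcp_pos'];d=(655.5-p[0])/u[0]
    print(p,'y at tongue',p[1]+d*u[1],d);camera('wrist')
a=camera('top');cv2.imwrite('pics/tp.png',a[100:260,200:400])
E
```

```text
[569.76860547   3.17513273  24.67434544] y at tongue 20.88811186474961 87.54211419395784
[569.74972005   3.23835115  24.62755744] y at tongue 20.96394722305452 87.5631617018985
[569.72893656   3.28045984  24.60214398] y at tongue 21.016971387867436 87.58572467700282
[569.73255296   3.2448254   24.57029998] y at tongue 20.977372172913434 87.58138037415145
```

```bash
python3 -m jog '[[0.01,0.002,0.001,0,0,0,1],[0.0196,0.0039,0.001,0,0,0,1],[0.0295,0.0059,0.001,0,0,0,1],[0.0295,0.0059,0.001,0,0,0,1]]' && python3 -m jog '[[0.003,0.0006,0,0,0,0,1],[0.006,0.0012,0,0,0,0,1],[0.008,0.0016,0,0,0,0,1],[0.01,0.002,0,0,0,0,1]]' && for k in 1 2 3; do python3 -m jog '[[0.001,0.0002,0,0,0,0,1],[0.002,0.0004,0,0,0,0,1],[0.002,0.0004,0,0,0,0,1]]' | sed -n 1,4p; done
```

```text
clock: 32.28
tcp_pos: [600.1, 9.5, 25.5]
tcp_rot: [-0.102, 0.995, 0.0, 0.0]
contact_force: [-1.0, -0.5, -2.1]
gripper_width: 0.502
gripper_force: 45.0
clock: 32.78
tcp_pos: [608.1, 10.7, 25.3]
tcp_rot: [-0.102, 0.995, -0.0, -0.001]
contact_force: [-4.7, -0.8, 1.7]
gripper_width: 0.501
gripper_force: 45.0
clock: 33.15
tcp_pos: [610.5, 11.2, 25.4]
tcp_rot: [-0.102, 0.995, -0.0, -0.001]
contact_force: [-4.9, -1.0, 0.1]
clock: 33.52
tcp_pos: [612.7, 11.7, 25.4]
tcp_rot: [-0.102, 0.995, -0.0, -0.0]
contact_force: [-4.7, -1.1, 0.2]
clock: 33.9
tcp_pos: [614.9, 12.1, 25.4]
tcp_rot: [-0.102, 0.995, -0.0, -0.0]
contact_force: [-5.1, -0.4, -0.8]
```

```bash
for k in 1 2; do python3 -m jog '[[0.001,0.0002,0,0,0,0,1],[0.002,0.0004,0,0,0,0,1],[0.002,0.0004,0,0,0,0,1]]' | sed -n 1,4p; done
```

```text
clock: 34.28
tcp_pos: [616.5, 12.4, 25.3]
tcp_rot: [-0.102, 0.995, -0.0, -0.001]
contact_force: [-6.3, -0.9, -0.4]
clock: 34.65
tcp_pos: [616.6, 12.4, 25.1]
tcp_rot: [-0.102, 0.995, -0.001, -0.003]
contact_force: [-12.5, -2.7, 5.4]
```

```bash
python3 -m jog '[[-0.02,-0.004,0,0,0,0,1],[-0.04,-0.008,0,0,0,0,1],[-0.05,-0.01,0,0,0,0,1],[-0.05,-0.01,0.06,0,0,0,1],[-0.05,-0.01,0.115,0,0,0,1]]' >/dev/null
for k in 1 2 3; do python3 -m jog '[[0,0,0,0,0,-10,1],[0,0,0,0,0,-20,1],[0,0,0,0,0,-30,1],[0,0,0,0,0,-40,1],[0,0,0,0,0,-50,1]]' >/dev/null; done; python3 -m jog '[[0,0,0,0,0,-10,1],[0,0,0,0,0,-20,1],[0,0,0,0,0,-30.4,1],[0,0,0,0,0,-30.4,1]]'; python3 -m jog '[[0,0,0,0,0,0,1],[0,0,0,0,0,0,1],[0,0,0,0,0,0,1],[0,0,0,0,0,0,1]]'; cat > st.py <<'E'
from h import *
for k in range(2):
    s=sense();M=R.from_quat(s['tcp_rot']).as_matrix();u=M[:,0]*np.sign(M[0,0]);p=s['tcp_pos'];d=(655.5-p[0])/u[0]
    print(p,'y at tongue',p[1]+d*u[1],d,np.degrees(np.arctan2(u[1],u[0])),s['joint_pos'][6]);w=camera('wrist')
cv2.imwrite('pics/last.png',w)
E
python3 st.py
```

```text
clock: 37.65
tcp_pos: [570.1, 3.5, 141.0]
tcp_rot: [0.995, 0.099, 0.001, 0.0]
contact_force: [-0.6, 0.4, -1.2]
gripper_width: 0.497
gripper_force: 45.0
clock: 38.15
tcp_pos: [569.3, 2.9, 140.6]
tcp_rot: [0.995, 0.098, 0.0, 0.0]
contact_force: [0.2, 0.0, -1.1]
gripper_width: 0.495
gripper_force: 45.0
[569.2604938    2.89113662 140.55397186] y at tongue 20.117609859417275 87.9431851327942 11.29624304240463 -1.6085842115175415
[569.26267957   2.90253608 140.53698508] y at tongue 20.115721530547884 87.93843976863738 11.288032137761219 -1.6087017905391614
```

View pics/last.png

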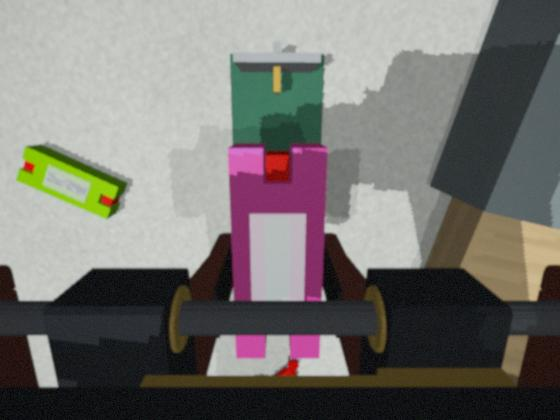

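The tongue at (277,80) lines up with the slot at (277,165), and the other end's catch is deep. Pushing the second end.

```bash
python3 -m jog '[[0,0,-0.04,0,0,0,1],[0,0,-0.08,0,0,0,1],[0,0,-0.115,0,0,0,1],[0,0,-0.115,0,0,0,1]]' >/dev/null; python3 -m jog '[[0.01,0.002,0,0,0,0,1],[0.0196,0.0039,0,0,0,0,1],[0.0275,0.0055,0,0,0,0,1],[0.0275,0.0055,0,0,0,0,1]]' && python3 -m jog '[[0.003,0.0006,0,0,0,0,1],[0.006,0.0012,0,0,0,0,1],[0.008,0.0016,0,0,0,0,1],[0.01,0.002,0,0,0,0,1]]' && for k in 1 2 3; do python3 -m jog '[[0.001,0.0002,0,0,0,0,1],[0.002,0.0004,0,0,0,0,1],[0.002,0.0004,0,0,0,0,1]]' | sed -n 1,4p; done
```

```text
clock: 39.25
tcp_pos: [597.8, 8.8, 26.1]
tcp_rot: [0.995, 0.098, 0.001, -0.0]
contact_force: [-0.7, 0.7, -1.5]
gripper_width: 0.499
gripper_force: 45.0
clock: 39.75
tcp_pos: [605.4, 10.2, 25.2]
tcp_rot: [0.995, 0.098, -0.001, 0.0]
contact_force: [-5.0, -1.2, 0.6]
gripper_width: 0.499
gripper_force: 45.0
clock: 40.12
tcp_pos: [607.9, 10.6, 25.3]
tcp_rot: [0.995, 0.098, -0.001, 0.0]
contact_force: [-5.1, -1.2, -0.0]
clock: 40.5
tcp_pos: [610.1, 11.1, 25.3]
tcp_rot: [0.995, 0.098, -0.001, 0.0]
contact_force: [-4.8, -1.6, -0.9]
clock: 40.88
tcp_pos: [611.6, 11.4, 25.3]
tcp_rot: [0.995, 0.098, -0.001, 0.0]
contact_force: [-6.5, -1.4, 1.3]
```

```bash
python3 -m jog '[[0.001,0.0002,0,0,0,0,1],[0.002,0.0004,0,0,0,0,1],[0.002,0.0004,0,0,0,0,1]]' | sed -n 1,4p; python3 -m jog '[[-0.02,-0.004,0,0,0,0,1],[-0.04,-0.008,0,0,0,0,1],[-0.05,-0.01,0,0,0,0,1],[-0.05,-0.01,0.06,0,0,0,1],[-0.05,-0.01,0.12,0,0,0,1]]' >/dev/null; python3 -m jog '[[-0.01,-0.045,0,0,0,-5,1],[-0.02,-0.09,0,0,0,-10,1],[-0.03,-0.135,0,0,0,-14.2,1],[-0.04,-0.18,0,0,0,-14.2,1],[-0.051,-0.217,0,0,0,-14.2,1]]' >/dev/null; python3 -m jog '[[0,0,0,0,0,0,1],[0,0,0,0,0,0,1],[0,0,0,0,0,0,1],[0,0,0,0,0,0,1]]'; python3 st.py
```

```text
clock: 41.25
tcp_pos: [611.7, 11.4, 25.0]
tcp_rot: [0.995, 0.098, -0.003, 0.0]
contact_force: [-12.9, -0.9, 5.1]
clock: 43.0
tcp_pos: [514.3, -213.8, 145.6]
tcp_rot: [1.0, -0.025, 0.0, -0.0]
contact_force: [-0.0, -0.2, -1.9]
gripper_width: 0.496
gripper_force: 45.0
[ 514.28559228 -213.80700162  145.64819207] y at tongue -220.7712953684276 141.38604273921 -2.823377701825823 -1.4039004525323417
[ 514.16745686 -214.00664611  145.62301734] y at tongue -221.02488595137984 141.5066945763902 -2.8428377431975993 -1.4038690142744914
```

View pics/last.png

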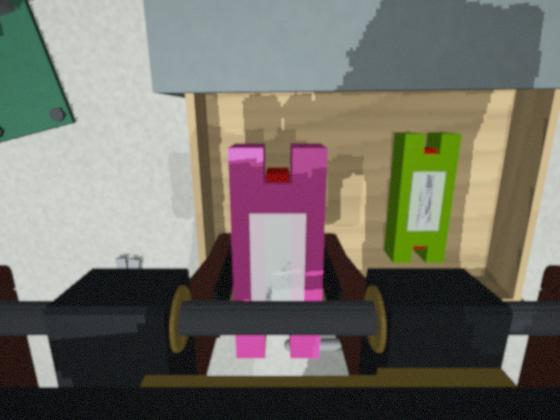

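All four catches are home. Green lies flat at (425,200) in the drawer, and pink is clear of the left wall. Lowering pink.

```bash
python3 -m jog '[[-0.005,-0.003,-0.04,0,0,0,1],[-0.005,-0.003,-0.08,0,0,0,1],[-0.005,-0.003,-0.105,0,0,0,1],[-0.005,-0.003,-0.113,0,0,0,1],[-0.005,-0.003,-0.116,0,0,0,1]]' && python3 -m jog '[[0,0,-0.001,0,0,0,1],[0,0,-0.001,0,0,0,-0.3],[0,0,-0.001,0,0,0,-0.3],[0,0,-0.001,0,0,0,-0.3],[0,0,-0.001,0,0,0,-0.3]]' && python3 -m jog '[[0,0,0.03,0,0,0,-0.3],[0,0,0.08,0,0,0,-0.3],[0,0,0.14,0,0,0,0],[-0.03,0,0.19,0,0,0,0],[-0.06,0,0.19,0,0,0,0]]'; python3 -m jog '[[-0.02,-0.03,0,0,0,0,0],[-0.04,-0.06,0,0,0,0,0],[-0.04,-0.06,0,0,0,0,0],[-0.04,-0.06,0,0,0,0,0]]' >/dev/null;python3 look.py pink 511 -215 -0.05 22; python3 look.py green 508 -335 -0.05 22; python3 st.py
```

```text
clock: 43.72
tcp_pos: [509.2, -217.7, 30.0]
tcp_rot: [1.0, -0.025, 0.0, -0.0]
contact_force: [-0.6, 2.7, 11.6]
gripper_width: 0.497
gripper_force: 45.0
clock: 44.35
tcp_pos: [508.8, -218.0, 28.7]
tcp_rot: [1.0, -0.026, 0.0, 0.0]
contact_force: [0.4, -0.4, -0.0]
gripper_width: 0.651
gripper_force: 0.0
clock: 44.98
tcp_pos: [450.2, -218.6, 222.5]
tcp_rot: [1.0, -0.025, 0.003, 0.001]
contact_force: [-0.2, -0.5, -1.5]
gripper_width: 0.499
gripper_force: 0.0
tcp [ 409.3 -277.   218.5] tooly deg -92.9 q7 -1.16
pink [ 5.11732e+02 -2.15461e+02 -5.10000e-02] -2.9 0.984 px [212.  86.] 5918
tcp [ 409.4 -276.9  218.5] tooly deg -92.8 q7 -1.16
green [ 5.10804e+02 -3.34474e+02 -5.00000e-02] -2.9 0.987 px [332.  83.] 6016
[ 409.42674904 -276.87692416  218.5033137 ] y at tongue -289.04704928154064 246.37401947873872 -2.8313890289076533 -1.1637167542667128
[ 409.42415611 -276.91543689  218.50206999] y at tongue -289.06503141408706 246.37559508775928 -2.826590585625633 -1.1636132033681552
```

View pics/last.png

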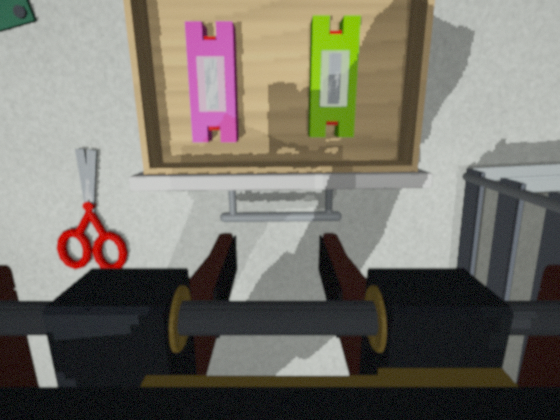

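Both cassettes lie flat, side by side, at (212,82) and (334,75). The handle is at (281,216). Closing the jaw to push the drawer shut from in front of the bar.

```bash
python3 -m jog '[[-0.03,0.001,-0.01,0,0,0,1],[-0.069,0.002,-0.04,0,0,0,1],[-0.069,0.002,-0.09,0,0,0,1],[-0.069,0.002,-0.14,0,0,0,1],[-0.069,0.002,-0.18,0,0,0,1]]' && python3 -m jog '[[0,0,0,0,0,0,1],[0.01,0,0,0,0,0,1],[0.02,-0.001,0,0,0,0,1],[0.04,-0.002,0,0,0,0,1],[0.06,-0.003,0,0,0,0,1]]' && python3 -m jog '[[0.025,-0.001,0,0,0,0,1],[0.05,-0.0025,0,0,0,0,1],[0.075,-0.004,0,0,0,0,1],[0.1,-0.005,0,0,0,0,1],[0.11,-0.0055,0,0,0,0,1]]'
```

```text
clock: 46.3
tcp_pos: [339.9, -275.3, 37.1]
tcp_rot: [1.0, -0.025, 0.0, -0.0]
contact_force: [0.7, -0.3, 0.7]
gripper_width: 0.005
gripper_force: 0.0
clock: 46.92
tcp_pos: [401.2, -279.1, 40.0]
tcp_rot: [1.0, -0.025, 0.001, 0.0]
contact_force: [-2.1, 1.0, 0.3]
gripper_width: 0.002
gripper_force: 0.8
clock: 47.55
tcp_pos: [512.4, -284.3, 40.0]
tcp_rot: [1.0, -0.025, 0.002, 0.0]
contact_force: [-0.7, -0.1, 0.4]
gripper_width: 0.005
gripper_force: 0.0
```

```bash
for k in 1 2 3 4; do python3 -m jog '[[0.002,0,0,0,0,0,1],[0.004,0,0,0,0,0,1],[0.006,0,0,0,0,0,1],[0.006,0,0,0,0,0,1]]' | sed -n 2,4p; done
```

```text
tcp_pos: [515.5, -284.5, 38.7]
tcp_rot: [1.0, -0.026, -0.0, 0.0]
contact_force: [0.4, -0.4, -0.6]
tcp_pos: [522.0, -284.4, 38.5]
tcp_rot: [1.0, -0.026, 0.0, -0.0]
contact_force: [-0.8, -0.5, -0.1]
tcp_pos: [528.1, -284.3, 38.6]
tcp_rot: [1.0, -0.025, 0.0, -0.0]
contact_force: [-0.8, -0.3, -0.7]
tcp_pos: [531.3, -284.4, 38.3]
tcp_rot: [1.0, -0.026, -0.002, -0.0]
contact_force: [-7.1, 0.8, 5.5]
```

```bash
python3 -m jog '[[0.002,0,0,0,0,0,1],[0.004,0,0,0,0,0,1],[0.004,0,0,0,0,0,1]]' | sed -n 2,4p; python3 -m jog '[[-0.02,0,0,0,0,0,1],[-0.06,0,0,0,0,0,1],[-0.08,0,0.05,0,0,0,1],[-0.08,0,0.1,0,0,0,1],[-0.08,0,0.16,0,0,0,1]]'|head -2;  python3 -m jog '[[0,0.05,0.04,0,0,0,1],[-0.02,0.1,0.08,0,0,0,1],[-0.04,0.14,0.08,0,0,0,1],[-0.04,0.14,0.08,0,0,0,1],[-0.04,0.14,0.08,0,0,0,1]]'|head -2; python3 - <<'E'
from h import *
a=camera('top');b=camera('side')
cv2.imwrite('pics/end.png',np.hstack([cv2.resize(a[40:240,330:530],(400,400)),cv2.resize(b[90:230,200:400],(400,400))]))
E
```

```text
tcp_pos: [531.5, -284.5, 38.0]
tcp_rot: [1.0, -0.026, -0.006, -0.001]
contact_force: [-19.2, 2.5, 14.5]
clock: 50.55
tcp_pos: [457.5, -284.1, 200.0]
clock: 51.18
tcp_pos: [418.1, -144.9, 278.8]
```

View pics/end.png

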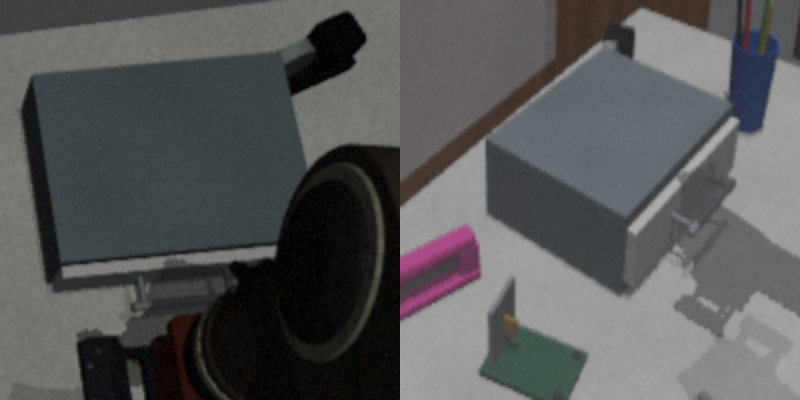

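The drawer front is flush with the unit, with no gap at (165,265), and the robot is clear of everything. Handing in.

```bash
python3 -c "
from cell import job_done
print(job_done())"
```

```text
the job is handed in; nothing more can be done
None
```

I handed the job in at about 51 s, but no verdict came back. The green and pink cassettes (blue was absent) have both catches pushed home and lie flat side by side in the drawer, which is shut; I moved nothing else on the desk.

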